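# Shim a terminal well to the line

### The arm

A 6-joint arm with a two-finger parallel gripper is mounted at the origin on the work surface. World frame = base frame: x ahead of the robot, y to its left, z up, the work surface at z = 0. Lengths are in m, angles in rad, forces in N, time in s.
With the tool pointing down it reaches from about 0.25 to 0.775 m from the base axis. Payload 4 kg.
Tool frame: the origin (TCP) lies midway between the tips of the shut fingers; the grasp point (between the pads) lies 19 mm behind it; z points along the fingers, y is the line along which they close (so a half turn about z gives the same grasp; the last joint's range is limited). The gripper opens to 94 mm and grips with 3 to 60 N. Pads are 16 mm wide; open, the fingers measure 119 mm over their backs; the gripper's body (75 mm by 177 mm) begins 78 mm behind the grasp point.
Start: joints at [-1.225, 0.087, 1.371, -0, 1.684, -0.103], TCP at [0.239, -0.496, 0.18] pointing down, gripper open.
Joint ranges: [-3.1, 3.1], [-0.76, 2.03], [0.27, 2.55], [-1.08, 4.22], [0.17, 2.65], [-2.57, 2.57]. Speed limits (rad/s): [2.79, 2.79, 3.14, 3.14, 3.14, 3.14].

### API

Orientations are given as a 3x3 rotation matrix whose columns are the frame's x, y, z axes.
In Python, from bench import monitor, imaging, order, search_frame gives the robot as it stands.
- The arm moves only by the shell command python3 -m inch 'ROWS' [FORCE]. ROWS is JSON, a list of rows, each a list of 7 numbers: the gripper's target within -1 to 1 (shut at 1, half-way at 0, fully open at -1), then the shift along the tool's x, y, z in m, then the turn, a rotation vector about the tool's x, y, z in degrees. In form: [[hand, x, y, z, wx, wy, wz], ...]. A call has 1 to 12 rows; each row shifts and turns the commanded pose from where the row before left it, along the tool's axes as they then stand; what a row does not reach is not made up. A row lasts 1/10 s, in which the tool goes at most 50 mm and 8.59 degrees, less where a joint would pass 70% of its speed; a pose out of reach is approached as far as the arm can. A call is refused whole if a number of a shift passes 0.05 or a number of a turn 8.59, either way. A call with a gripper value outside its range is refused whole. The fingers move at their own pace and stop on an object; FORCE is the grip in N (left out, the last holds). Time passes only in rows, so rows that do not move let the fingers close. It gives the time, the measured TCP pose, the force, the opening and the grip force at its end, in the units of the state.
- monitor.get_obs(): the state, without advancing time (a new reading comes with each control period).
- imaging.camera(name): name is "scene" or "top" or "wrist"; returns the picture (400x640x3 uint8, red, green, blue); there is no depth.
- imaging.calibration(name): a dict with "fx", "fy", "cx", "cy" (pixels), "origin" and "orientation" of the camera in the world. Camera axes: x right, y up, looking along -z (the intrinsics and any distortion apply to the point x, -y, -z); pixel columns grow to the right and rows downward; lengths in m; the calibration is good to about 2 mm. A picture is of the moment at which its call begins: read the wrist's pose just before it. calibration takes no time and is no camera call; for the wrist camera it gives the pose at the moment of the call.
- order.sign_off(): hands the job in; it is judged then, once.
Trained networks look in the newest picture that a camera, given by its name, has taken for a name from the list of things; names that differ only in an ending like _2 or _b are one class to them, and where a whole thing is asked for, a point or a joint stands for the part that bears it (a point fixed in the world has none). Each returns a list of dicts, best first, with "score" (0 to 1); they miss things now and then, are a little off and sometimes report something else, mostly with a low value. They report only what shows in the picture. A call takes as long as a camera call.
- search_frame(target, camera): "extent" ([left, top, right, bottom] in pixels, round what is visible of it).
The state is a dict: "time": time; "joint_positions": joint angles; "joint_vel": joint speeds; "joint_efforts": joint torques, N m; "tcp_pos": TCP position; "orientation": TCP orientation; "ft_force": force on the tool from outside, world axes, zero at the start; "wrist_torque": the same for the moment, N m; "finger_gap": opening from 0.0 (shut) to 1.0 (fully open); "gripper_force": force on a finger pad.
Only numpy, scipy, OpenCV 4.12 (cv2) and the standard library are available. Lean on these libraries where they do the work, as an engineer would, in place of code of your own. Each camera call takes 0.05 s, during which the arm holds its last target. There are 200 camera calls.

### The job

On the black terminal housing, slide the grey safety tab fully to its free end (towards the robot), then swing the orange guard it was locking all the way open and leave it open. Stack aluminium spacer discs flat in the split tube, on top of the one already there, choosing thicknesses so that the top of the stack is level with the top edge of the steel line around the tube. Leave the disc you do not need outside the tube, and do not disturb the screwdriver, the connector or the relay.

Things in the scene. Friction and masses are not known exactly. Their poses are not given: they have to be found in the camera images.
- housing: black housing, fixed, origin on the bench under the tube axis. Axes: x from tab to hinge, y along the tab's travel and through the tube's two openings, z up. Base 6 mm thick, x -80 to +65 mm, y -50 to +50 mm. Tab block x -75 to -53, y -32 to +32 mm, 58 mm tall; hinge posts x 36 to 48 mm, 58 mm tall
- tube_floor (a point): centre of the split tube's inner floor, 6 mm above the bench, level with the pad's top; housing axes. Tube: 47 mm inside, wall 5 mm, mouth 46 mm above this floor; slots 30 mm wide, full height, at +y and -y let fingers go down at both sides of a disc. One disc, thick or thin, already lies on the floor
- tube_mark (a point): point on the tube axis at the marked height: the top edge of the steel line round the tube, 36 mm above tube_floor; 20 + 8 + 8 mm of discs reach it, no other set does. Same axes as tube_floor
- tab (a joint): safety tab, slides along housing +y: 0 to 3 mm = start, locked over the guard's lip; 22 mm = fully free (the lip is clear from 16 mm). Friction about 1 N, stays where left
- tab_grip (a point): on the tab's upright grip post, 9 mm below its top: post 14 mm (x) by 12 mm (y), standing 22 mm above the flat tongue, whose top lies 13 mm below this point; axes as tube_floor
- guard (a joint): orange guard hinge, rad: 0 shut over the tube, 2.6 fully open, leaning back; positive turn is about housing +y. Light (50 g, nearly free hinge): below about 1.2 rad it falls shut, beyond about 1.55 it falls open. Cannot be lifted while the tab is locked
- guard_hinge (a point): middle of the guard's hinge axis, which runs along housing y; 49 mm above and 40 mm to +x of tube_floor; fixed to the housing, axes as tube_floor
- guard_knob (a point): centre of the guard's knob: short round bar along y, 18 mm diameter, 16 mm long between its flat ends, on a stem; shut, it lies 58 mm to -x of the hinge and 28 mm above it; it is 26 mm above the guard's upper face (guard plate 74 x 54 x 4 mm). Turns with the guard
- thick_a_center (a point): centre (half-way up) of a thick spacer: plain aluminium disc, 42 mm diameter, 20 mm thick, 16 mm dark centre mark; its z axis is the disc axis. At the start it lies flat on the rubber pad or is the one disc already in the tube
- thick_b_center (a point): centre (half-way up) of a thick spacer: plain aluminium disc, 42 mm diameter, 20 mm thick, 16 mm dark centre mark; its z axis is the disc axis. At the start it lies flat on the rubber pad or is the one disc already in the tube
- thin_a_center (a point): centre (half-way up) of a thin spacer: plain aluminium disc, 42 mm diameter, 8 mm thick, 16 mm dark centre mark; its z axis is the disc axis. At the start it lies flat on the rubber pad or is the one disc already in the tube
- thin_b_center (a point): centre (half-way up) of a thin spacer: plain aluminium disc, 42 mm diameter, 8 mm thick, 16 mm dark centre mark; its z axis is the disc axis. At the start it lies flat on the rubber pad or is the one disc already in the tube
- pad: fixed rubber pad 190 x 250 mm, 6 mm thick, on which three discs lie; origin centre of underside
- screwdriver: loose screwdriver lying near the far side of the bench; bystander, leave alone
- connector: loose orange square connector, 36 mm wide, 36 mm tall; bystander, leave alone
- relay: loose black relay block 70 x 50 x 45 mm with two copper studs, 57 mm tall overall; bystander, leave alone; origin centre of underside

How it is judged:
On the way, in this order (a step that is already met when the one before it is completed fails the run):
1. the safety tab is slid to its free end (value of joint tab above 0.017 m), for 0.1 s.
2. the guard is swung fully open (value of joint guard above 2.2 rad), for 0.2 s.
At the end, for the whole second after the job is handed in: Both thin discs and one thick disc lie at rest in the tube, flat (0.06 rad), within 4 mm of its axis, stack top within 1.5 mm of the mark; the other thick disc lies over 60 mm from the axis, lower than 50 mm; guard open over 2.2 rad, tab over 17 mm (horizontal distance between each of thin_a_center, thin_b_center and tube_floor below 0.004 m and z of thin_a_center in the frame of tube_floor between 0.002 and 0.0335 m and angle between the z axis of each of thin_a_center, thin_b_center and the z axis of tube_floor, either way round below 0.06 rad and z of thin_b_center in the frame of tube_floor between 0.002 and 0.0335 m and ((horizontal distance between thick_a_center and tube_floor below 0.004 m and z of thick_a_center in the frame of tube_floor between 0.008 and 0.0275 m and angle between the z axis of thick_a_center and the z axis of tube_floor, either way round below 0.06 rad and horizontal distance between thick_b_center and tube_floor above 0.06 m and height (world z) of thick_b_center below 0.05 m) or (horizontal distance between thick_b_center and tube_floor below 0.004 m and z of thick_b_center in the frame of tube_floor between 0.008 and 0.0275 m and angle between the z axis of thick_b_center and the z axis of tube_floor, either way round below 0.06 rad and horizontal distance between thick_a_center and tube_floor above 0.06 m and height (world z) of thick_a_center below 0.05 m)) and ((z of thick_a_center in the frame of tube_floor between 0.0245 and 0.0275 m and horizontal distance between thick_a_center and tube_floor below 0.004 m) or (z of thick_b_center in the frame of tube_floor between 0.0245 and 0.0275 m and horizontal distance between thick_b_center and tube_floor below 0.004 m) or (z of thin_a_center in the frame of tube_floor between 0.0305 and 0.0335 m and horizontal distance between thin_a_center and tube_floor below 0.004 m) or (z of thin_b_center in the frame of tube_floor between 0.0305 and 0.0335 m and horizontal distance between thin_b_center and tube_floor below 0.004 m)) and value of joint guard above 2.2 rad and value of joint tab above 0.017 m and linear speed of each of thick_a, thick_b, thin_a, thin_b below 0.02 m/s); the robot touches nothing.
It fails at once if the screwdriver is disturbed (moved over 30 mm) (distance of screwdriver from where it was at the start of the episode above 0.03 m).
It fails at once if the connector is disturbed (moved over 30 mm) (distance of connector from where it was at the start of the episode above 0.03 m).
It fails at once if the relay is disturbed (moved over 30 mm) (distance of relay from where it was at the start of the episode above 0.03 m).
It also fails if it takes over 72 s, if anything falls off the work surface, if the arm or the gripper's body presses on something with over 40 N, if the wrist force passes 120 N, or if a joint passes its speed limit or range.

## Working session

There is one attempt and no reset: what is moved stays moved. The work goes in short steps, Python scripts to look and compute and a shell command to move; the robot and the scene stay as the last step left them, time stands still between calls to the robot, and variables do not carry over. Pictures are saved under pics/ and viewed, at most 10 in all, crops included, and the job is handed in when it is done.

```bash
ls; mkdir -p pics; python3 - <<'E'
from bench import monitor, imaging, search_frame
import cv2,numpy as np
o=monitor.get_obs();print(o['tcp_pos'],o['orientation'])
for c in("scene","top"):
    im=imaging.camera(c);cv2.imwrite(f'pics/{c}0.png',im[:,:,::-1]);k=imaging.calibration(c);print(c,k)
    for t in("housing","tab","tab_grip","guard","guard_knob","guard_hinge","thick_a_center","thin_a_center","pad","relay","connector","screwdriver","tube_mark"):
        try: print(t,[(np.round(d['extent']).astype(int).tolist(),round(d['score'],2)) for d in search_frame(t,c)][:4])
        except Exception as e: print(t,e)
E
```

```text
pics
[ 0.23843002 -0.49496601  0.17890794] [[ 9.00971289e-01  4.33878081e-01 -7.39953732e-04]
 [ 4.33878651e-01 -9.00968941e-01  2.06974866e-03]
 [ 2.31343246e-04 -2.18583424e-03 -9.99997584e-01]]
scene {'fx': 470.156103603231, 'fy': 470.156103603231, 'cx': 316.97210682436304, 'cy': 200.31747906447734, 'origin': array([1.37174597, 0.07414778, 0.70822588]), 'orientation': array([[-0.02690488, -0.60696314,  0.79427443],
       [ 0.99963435, -0.01418957,  0.02301786],
       [-0.00270058,  0.7946033 ,  0.60712298]])}
housing [([285, 196, 359, 251], 0.67)]
tab []
tab_grip [([318, 220, 330, 236], 0.75), ([301, 198, 311, 210], 0.67), ([286, 196, 358, 254], 0.48)]
guard [([306, 196, 346, 225], 0.93)]
guard_knob [([308, 197, 350, 223], 0.85)]
guard_hinge [([286, 197, 360, 256], 0.87)]
thick_a_center [([241, 281, 338, 294], 0.75), ([163, 198, 181, 218], 0.68)]
thin_a_center [([192, 230, 208, 241], 0.79)]
pad [([138, 196, 262, 250], 0.85), ([289, 195, 356, 249], 0.66)]
relay [([449, 249, 489, 291], 0.81), ([162, 198, 181, 217], 0.42)]
connector [([441, 172, 460, 189], 0.65), ([286, 197, 354, 2
[... 421 characters left out ...]
0.12885828,  0.99149298]])}
housing [([268, 180, 323, 220], 0.81)]
tab [([308, 201, 314, 206], 0.54)]
tab_grip []
guard [([278, 186, 304, 210], 0.58), ([359, 215, 375, 227], 0.5), ([306, 197, 317, 202], 0.19)]
guard_knob [([278, 185, 310, 210], 0.63)]
guard_hinge [([273, 178, 326, 220], 0.88)]
thick_a_center [([414, 213, 425, 222], 0.59), ([270, 179, 324, 223], 0.53)]
thin_a_center [([382, 183, 395, 194], 0.57)]
pad [([348, 177, 431, 238], 0.86)]
relay [([186, 142, 212, 170], 0.76)]
connector [([276, 187, 310, 210], 0.42)]
screwdriver [([304, 137, 349, 147], 0.68), ([270, 178, 324, 223], 0.5), ([279, 183, 305, 210], 0.4), ([381, 182, 394, 196], 0.33)]
tube_mark [([270, 180, 325, 224], 0.91)]
```

```bash
python3 - <<'E'
import cv2
a=cv2.imread('pics/scene0.png')[160:310,130:500];b=cv2.imread('pics/top0.png')[120:250,170:440]
a=cv2.resize(a,(800,324),interpolation=cv2.INTER_CUBIC);cv2.imwrite('pics/a.png',a)
b=cv2.resize(b,None,fx=2.9,fy=2.9,interpolation=cv2.INTER_CUBIC);cv2.imwrite('pics/b.png',b)
E
```

```text
(no output)
```

View pics/a.png

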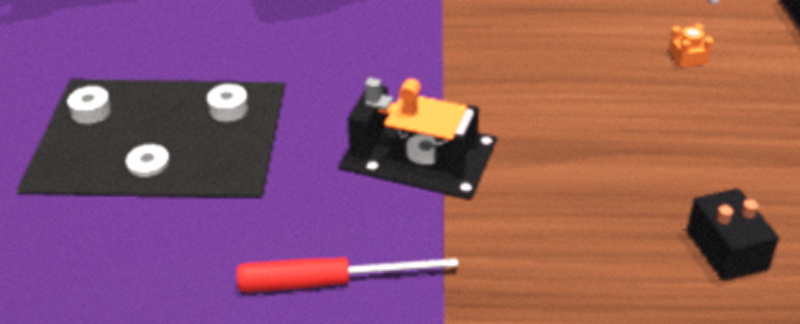

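View pics/b.png

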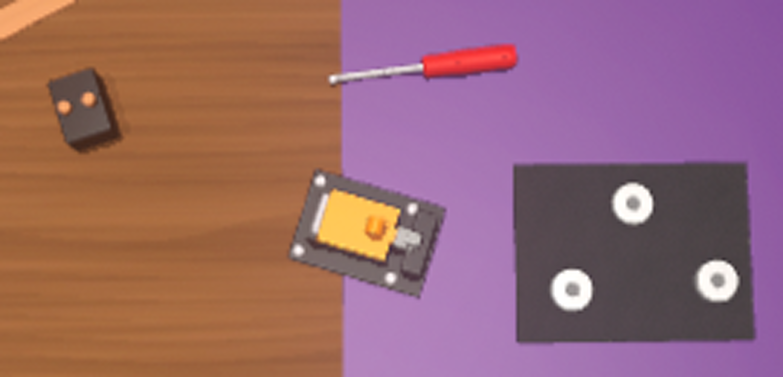

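The scene view shows thick discs at crop (88,103) and (227,101) and the thin one at (147,160), so the disc in the tube is thin. The top view shows the housing base corners at (318,171), (446,207), (419,297) and (290,257), the knob at (376,228) and the tab at (406,238). I still need one thick and one thin disc.

```bash
cat > h.py <<'E'
import numpy as np,cv2
from bench import monitor,imaging,search_frame
def ray(k,u,v):
    d=np.array([(u-k['cx'])/k['fx'],-(v-k['cy'])/k['fy'],-1.]);return k['orientation']@d
def at(k,u,v,z):
    d=ray(k,u,v);o=np.array(k['origin']);return o+d*(z-o[2])/d[2]
def pix(k,p):
    q=np.array(k['orientation']).T@(np.asarray(p)-k['origin']);return np.array([k['cx']-k['fx']*q[0]/q[2],k['cy']+k['fy']*q[1]/q[2]])
E
python3 - <<'E'
from h import *
np.set_printoptions(precision=4,suppress=True)
k=imaging.calibration('top')
f=lambda u,v,z:at(k,170+(u+.5)/2.9-.5,120+(v+.5)/2.9-.5,z)
c=[f(*p,.006) for p in((318,171),(446,207),(419,297),(290,257))]
print(np.array(c))
# order: hinge/far(+x,-y), tab/far(-x,-y), tab/near(-x,+y), hinge/near(+x,+y)
H=np.array([(65,-50),(-80,-50),(-80,50),(65,50)])/1000
W=np.array(c)[:,:2];h=H-H.mean(0);w=W-W.mean(0)
a=np.arctan2((h[:,0]*w[:,1]-h[:,1]*w[:,0]).sum(),(h*w).sum());R=np.array([[np.cos(a),-np.sin(a)],[np.sin(a),np.cos(a)]])
o=W.mean(0)-R@H.mean(0);print('yaw',np.degrees(a),'origin',o,'res',W-(o+H@R.T))
print('knob pred',o+R@[-.018,0],'seen',f(376,227,.09))
print('tab seen',f(408,238,.075))
for p,z in(((633,203),.026),((633,203),.014),((572,290),.026),((717,281),.026)):print('disc',p,z,f(*p,z))
s=imaging.calibration('scene')
g=lambda u,v,z:at(s,130+u*370/800,160+v*370/800,z)
for p,z in(((88,98),.026),((227,96),.026),((147,157),.014)):print('scene disc',g(*p,z))
print('scene tab top',g(374,85,.09), 'knob',g(410,87,.083))
print('scene base',g(342,168,.006),g(472,196,.006),g(496,136,.006))
E
```

```text
[[ 0.6263  0.1142  0.006 ]
 [ 0.5862 -0.0208  0.006 ]
 [ 0.4914  0.0092  0.006 ]
 [ 0.5352  0.1439  0.006 ]]
yaw 72.54132417286105 origin [0.562  0.0688] res [[-0.0029 -0.0016]
 [ 0.0005  0.0018]
 [ 0.0011  0.0017]
 [ 0.0014 -0.0019]]
knob pred [0.5566 0.0516] seen [0.5553 0.0525 0.09  ]
tab seen [0.5458 0.0209 0.075 ]
disc (633, 203) 0.026 [ 0.5852 -0.2152  0.026 ]
disc (633, 203) 0.014 [ 0.5869 -0.2176  0.014 ]
disc (572, 290) 0.026 [ 0.4952 -0.1485  0.026 ]
disc (717, 281) 0.026 [ 0.5025 -0.2994  0.026 ]
scene disc [ 0.5067 -0.2964  0.026 ]
scene disc [ 0.4996 -0.1451  0.026 ]
scene disc [ 0.5885 -0.2147  0.014 ]
scene tab top [0.5601 0.0202 0.09  ] knob [0.5534 0.0562 0.083 ]
scene base [ 0.5917 -0.0129  0.006 ] [0.6302 0.1199 0.006 ] [0.5368 0.148  0.006 ]
```

```bash
python3 -m inch '[[-1,0,0,-0.02,0,0,-7.8],[-1,0,0,-0.02,0,0,-7.8],[-1,0,0,-0.02,0,0,-7.8],[-1,0,0,-0.02,0,0,-7.8],[-1,0,0,-0.02,0,0,-7.8],[-1,0,0,-0.02,0,0,-7.8]]'; python3 -m inch '[[-1,0.03,0.01,0,0,0,0],[-1,0.05,0.012,0,0,0,0],[-1,0.05,0.012,0,0,0,0],[-1,0.05,0.012,0,0,0,0],[-1,0.05,0.012,0,0,0,0],[-1,0.05,0.012,0,0,0,0],[-1,0.05,0.012,0,0,0,0],[-1,0.05,0.012,0,0,0,0],[-1,0.05,0.012,0,0,0,0],[-1,0.05,0.012,0,0,0,0],[-1,0.04,0.012,0,0,0,0],[-1,0.0,0,0,0,0,0]]'
python3 - <<'E'
from h import *
o=monitor.get_obs();print(o['tcp_pos'],o['orientation'][:2])
im=imaging.camera('wrist');cv2.imwrite('pics/w0.png',im[:,:,::-1]);k=imaging.calibration('wrist');np.save('w0.npy',k,allow_pickle=True);print(k)
for t in('tab','tab_grip','guard','guard_knob','housing'):print(t,[(np.round(d['extent']).astype(int).tolist(),round(d['score'],2)) for d in search_frame(t,'wrist')][:3])
E
```

```text
time: 2.0
tcp_pos: [0.2386, -0.4955, 0.301]
orientation: [[0.295, 0.955, 0.0], [0.955, -0.295, -0.0], [-0.0, 0.0, -1.0]]
ft_force: [0.1, 0.8, 0.2]
finger_gap: 1.0
gripper_force: 0.0
time: 3.2
tcp_pos: [0.5139, -0.0454, 0.2992]
orientation: [[0.294, 0.956, -0.001], [0.956, -0.294, 0.002], [0.001, -0.001, -1.0]]
ft_force: [-0.2, 0.8, -0.0]
finger_gap: 0.998
gripper_force: 0.0
[ 0.5139005  -0.04538639  0.29917375] [[ 2.93597744e-01  9.55928839e-01 -6.47159931e-04]
 [ 9.55927949e-01 -2.93596305e-01  1.72199019e-03]]
{'fx': 321.29844085809276, 'fy': 321.29844085809276, 'cx': 314.0241778442054, 'cy': 196.63300897560848, 'origin': array([0.53728678, 0.03470877, 0.50535541]), 'orientation': array([[ 9.55492523e-01,  2.82187809e-01,  8.60469634e-02],
       [-2.95014536e-01,  9.14617278e-01,  2.76480846e-01],
       [-6.80515514e-04, -2.89560485e-01,  9.57159476e-01]])}
tab [([314, 98, 332, 120], 0.56), ([287, 21, 361, 125], 0.28)]
tab_grip [([318, 98, 330, 119], 0.55)]
guard [([305, 27, 348, 100], 0.84)]
guard_knob [([304, 30, 344, 100], 0.94)]
housing [([289, 22, 363, 127], 0.64)]
```

View pics/w0.png

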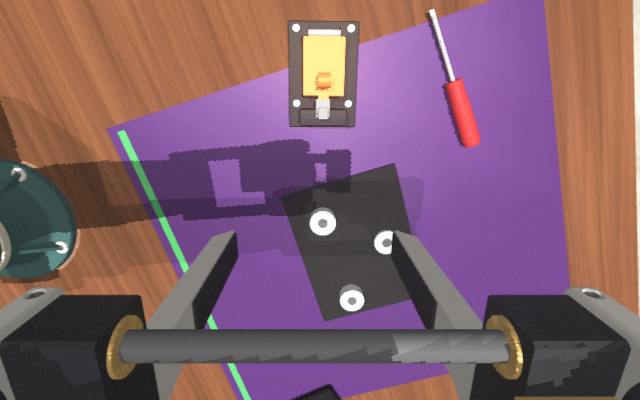

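The wrist view shows the housing upright, with its base corners at (289,21) to (355,127), the tab post near (323,105) and the knob at (323,80). I'll take a closer look.

```bash
python3 -m inch '[[-1,0.015,0.006,0.04,0,0,0],[-1,0.015,0.006,0.04,0,0,0],[-0.4,0.01,0.006,0.04,0,0,0],[-0.4,0,0,0,0,0,0],[-0.4,0,0,0,0,0,0]]'
python3 - <<'E'
from h import *
o=monitor.get_obs();print(o['tcp_pos'],o['finger_gap'])
im=imaging.camera('wrist');k=imaging.calibration('wrist');np.save('w1.npy',k,allow_pickle=True)
cv2.imwrite('pics/w1full.png',im[:,:,::-1])
cv2.imwrite('pics/w1.png',cv2.resize(im[0:200,220:440,::-1],None,fx=3,fy=3,interpolation=cv2.INTER_CUBIC))
for t in('tab_grip','guard','guard_knob','housing'):print(t,[(np.round(d['extent']).astype(int).tolist(),round(d['score'],2)) for d in search_frame(t,'wrist')][:3])
E
```

```text
time: 4.0
tcp_pos: [0.5409, -0.0179, 0.1804]
orientation: [[0.302, 0.953, -0.001], [0.953, -0.302, -0.0], [-0.001, -0.001, -1.0]]
ft_force: [-0.6, -0.4, 0.0]
finger_gap: 0.785
gripper_force: 0.0
[ 0.54090876 -0.01791572  0.18044368] 0.785061791188811
tab_grip [([297, 133, 317, 164], 0.63)]
guard [([279, 41, 341, 134], 0.96)]
guard_knob [([263, 29, 359, 170], 0.71), ([277, 42, 338, 135], 0.63)]
housing [([263, 28, 360, 169], 0.95)]
```

View pics/w1.png

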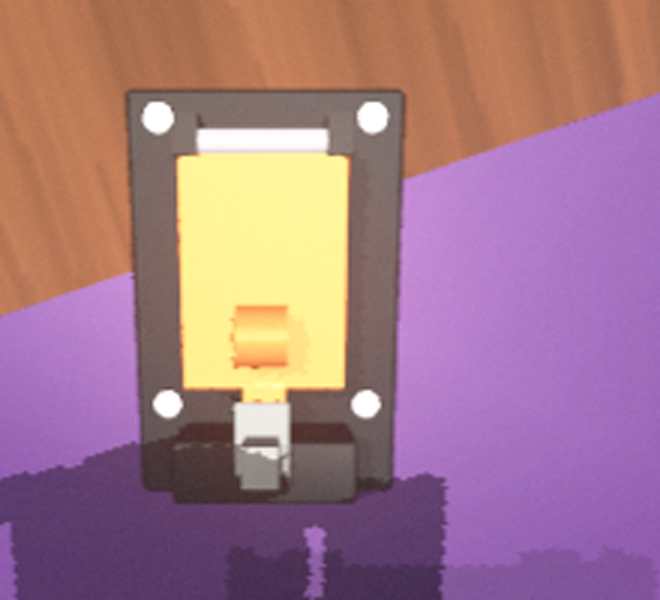

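The close crop shows the base corners at (127,91), (405,91), (393,489) and (143,489), the knob at (261,336) and the tab post top at (261,468).

```bash
python3 - <<'E'
from h import *
np.set_printoptions(precision=4,suppress=True)
k=np.load('w1.npy',allow_pickle=True).item()
f=lambda u,v,z:at(k,220+(u+.5)/3-.5,(v+.5)/3-.5,z)
# far right image = -y
H=np.array([(65,50),(65,-50),(-80,-50),(-80,50)])/1000
W=np.array([f(*p,.006) for p in((127,91),(405,91),(393,489),(143,489))])[:,:2];h=H-H.mean(0);w=W-W.mean(0)
a=np.arctan2((h[:,0]*w[:,1]-h[:,1]*w[:,0]).sum(),(h*w).sum());R=np.array([[np.cos(a),-np.sin(a)],[np.sin(a),np.cos(a)]])
o=W.mean(0)-R@H.mean(0);print('yaw',np.degrees(a),'origin',o,'res',W-(o+H@R.T))
print('knob house',R.T@(f(261,336,.083)[:2]-o),'w',f(261,336,.083))
for z in(.08,.086,.092):print('post',z,R.T@(f(261,468,z)[:2]-o))
hi=[R.T@(f(*p,.057)[:2]-o) for p in((178,156),(350,156),(345,388),(184,388))];print('plate',np.array(hi))
t=monitor.get_obs();print('tcp in house',R.T@(t['tcp_pos'][:2]-o)); ty=t['orientation'];print(np.degrees(np.arctan2(ty[1][0],ty[0][0])))
E
```

```text
yaw 72.51525234843132 origin [0.5636 0.0723] res [[ 0.0001 -0.0004]
 [-0.0003 -0.0002]
 [ 0.0003  0.0002]
 [-0.0001  0.0004]]
knob house [-0.0176  0.001 ] w [0.5574 0.0558 0.083 ]
post 0.08 [-0.0587  0.0013]
post 0.086 [-0.0577  0.0012]
post 0.092 [-0.0567  0.0011]
plate [[ 0.0366  0.0273]
 [ 0.0366 -0.0271]
 [-0.0355 -0.0268]
 [-0.0354  0.0276]]
tcp in house [-0.092 -0.007]
72.46389712581772
```

```bash
python3 -m inch '[[0,0.017,-0.004,0,0,0,0],[0,0.017,-0.004,0,0,0,0],[0,0,0,0.03,0,0,0],[0,0,0,0.03,0,0,0],[0,0,0,0.026,0,0,0],[0,0,0,0.01,0,0,0],[0,0,0,0.01,0,0,0],[0,0,0,0,0,0,0]]'; python3 -m inch '[[1,0,0,0,0,0,0],[1,0,0,0,0,0,0],[1,0,0,0,0,0,0],[1,0,0,0,0,0,0],[1,0,0,0,0,0,0]]' 6
```

```text
time: 5.05
tcp_pos: [0.5441, 0.0178, 0.074]
orientation: [[0.301, 0.954, -0.0], [0.954, -0.301, -0.0], [-0.0, -0.0, -1.0]]
ft_force: [-1.0, 0.8, 0.1]
finger_gap: 0.498
gripper_force: 0.0
time: 5.55
tcp_pos: [0.5443, 0.0179, 0.0744]
orientation: [[0.3, 0.954, 0.001], [0.954, -0.3, -0.0], [0.0, 0.001, -1.0]]
ft_force: [-0.7, -0.1, -0.0]
finger_gap: 0.107
gripper_force: 0.0
```

```bash
python3 -m inch '[[1,0,0,0,0,0,0],[1,0,0,0,0,0,0],[1,0,0,0,0,0,0]]' 6
```

```text
time: 5.85
tcp_pos: [0.5441, 0.018, 0.074]
orientation: [[0.3, 0.954, -0.0], [0.954, -0.3, -0.0], [-0.0, 0.0, -1.0]]
ft_force: [-0.6, -0.6, 0.2]
finger_gap: 0.007
gripper_force: 0.0
```

```bash
python3 - <<'E'
from h import *
im=imaging.camera('wrist');cv2.imwrite('pics/w2.png',cv2.resize(im[40:360,160:480,::-1],None,fx=1.8,fy=1.8,interpolation=cv2.INTER_CUBIC))
k=imaging.calibration('wrist');np.save('w2.npy',k,allow_pickle=True)
print(pix(k,monitor.get_obs()['tcp_pos']))
E
```

```text
[315.63820158 229.21301954]
```

View pics/w2.png

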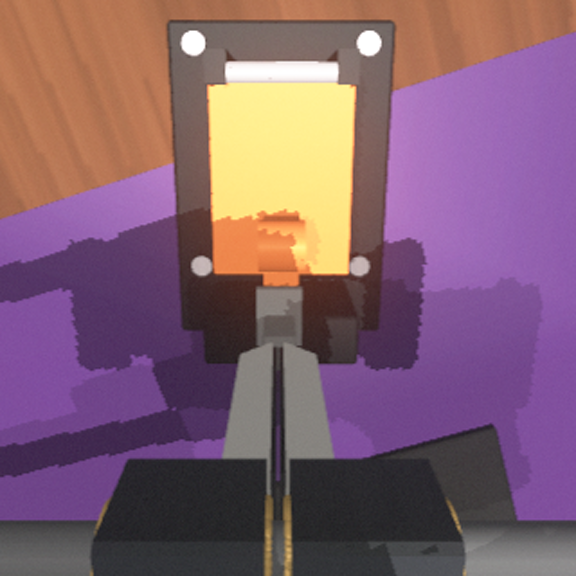

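The fingers closed above and behind the post: finger tips are at crop (279,345), the post at (280,316–343), and the tongue front edge at row 287. I'll triangulate the heights from the two wrist views.

```bash
python3 - <<'E'
from h import *
np.set_printoptions(precision=4,suppress=True)
a=np.load('w1.npy',allow_pickle=True).item();b=np.load('w2.npy',allow_pickle=True).item()
th=np.radians(72.5);X=np.array([np.cos(th),np.sin(th),0]);o=np.array([.5636,.0723,0])
def tri(p,q):
    A=[];B=[]
    for k,(u,v) in((a,(220+(p[0]+.5)/3-.5,(p[1]+.5)/3-.5)),(b,(160+(q[0]+.5)/1.8-.5,40+(q[1]+.5)/1.8-.5))):
        d=ray(k,u,v);d/=np.linalg.norm(d);P=np.eye(3)-np.outer(d,d);A.append(P);B.append(P@k['origin'])
    x=np.linalg.lstsq(np.vstack(A),np.hstack(B),rcond=None)[0];return (x-o)@X,x[2]
for n,p,q in(('tongue edge',(263,403),(279,287)),('post 437-316',(261,437),(280,316)),('447-316',(261,447),(280,316)),('447-343',(261,447),(280,343)),('knob',(261,336),(282,246)),('plate edge',(265,388),(280,274)),('screw',(158,117),(193,43)),('block top edge?',(175,425),(205,0))):print(n,tri(p,q))
E
```

```text
tongue edge (np.float64(-0.040253046339061335), np.float64(0.05996722321685748))
post 437-316 (np.float64(-0.05101000200926712), np.float64(0.06426659593212873))
447-316 (np.float64(-0.05653101159845542), np.float64(0.049280523280579615))
447-343 (np.float64(-0.0500387477882204), np.float64(0.09398270857088956))
knob (np.float64(-0.017550790049184285), np.float64(0.0854386539840698))
plate edge (np.float64(-0.03551730386290022), np.float64(0.0576400560691694))
screw (np.float64(0.05281233240657249), np.float64(0.0277626243081375))
block top edge? (np.float64(0.0006896541182844838), np.float64(0.4492599055072094))
```

```bash
python3 - <<'E'
from h import *
np.set_printoptions(precision=1,suppress=True)
b=np.load('w2.npy',allow_pickle=True).item();a=np.load('w1.npy',allow_pickle=True).item()
th=np.radians(72.5);R=np.array([[np.cos(th),-np.sin(th)],[np.sin(th),np.cos(th)]]);o=np.array([.5636,.0723])
for n,p in(('tcp',(-.0576,.0023,.074)),('tcpfront',(-.0496,.0023,.074)),('post ft',(-.0505,.001,.084)),('post fb',(-.0505,.001,.062)),('post bt',(-.0645,.001,.084))):
    w=np.r_[o+R@p[:2],p[2]];u=pix(b,w);v=pix(a,w);print(n,'w2',(u-[160,40])*1.8,'w1',(v-[220,0])*3)
im=cv2.imread('pics/w2.png');cv2.imwrite('pics/w2z.png',cv2.resize(im[270:400,200:370],None,fx=4,fy=4,interpolation=cv2.INTER_CUBIC))
E
```

```text
tcp w2 [280.2 340.4] w1 [257.1 460.4]
tcpfront w2 [280.3 320.8] w1 [256.9 435.9]
post ft w2 [284.  332.9] w1 [260.4 443.1]
post fb w2 [283.4 312.3] w1 [261.6 433.7]
post bt w2 [283.8 368. ] w1 [260.7 487. ]
```

View pics/w2z.png

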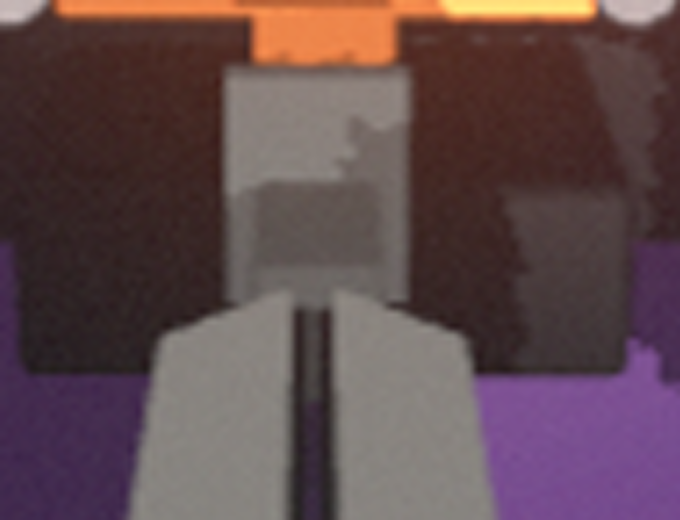

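The post top shows through the finger gap, so the tips are above it. I'll open, go 11 mm lower and close again.

```bash
python3 -m inch '[[0,0,0,0,0,0,0],[0,0,0,0,0,0,0],[0,0,0,0,0,0,0],[0,0,0,0,0,0,0],[0,0,0,0.004,0,0,0],[0,0,0,0.004,0,0,0],[0,0,0,0.003,0,0,0],[0,0,0,0,0,0,0]]'; python3 -m inch '[[1,0,0,0,0,0,0],[1,0,0,0,0,0,0],[1,0,0,0,0,0,0],[1,0,0,0,0,0,0],[1,0,0,0,0,0,0],[1,0,0,0,0,0,0],[1,0,0,0,0,0,0]]' 6
```

```text
time: 6.7
tcp_pos: [0.5435, 0.018, 0.0621]
orientation: [[0.3, 0.954, -0.002], [0.954, -0.3, 0.0], [-0.0, -0.002, -1.0]]
ft_force: [-0.2, -0.3, -0.4]
finger_gap: 0.5
gripper_force: 0.0
time: 7.4
tcp_pos: [0.5441, 0.018, 0.0631]
orientation: [[0.3, 0.954, 0.0], [0.954, -0.3, -0.0], [-0.0, 0.0, -1.0]]
ft_force: [0.4, 0.7, 0.6]
finger_gap: 0.003
gripper_force: 0.0
```

```bash
python3 - <<'E'
from h import *
s=imaging.camera('scene')[150:260,260:390,::-1];w=imaging.camera('wrist')[150:260,250:380,::-1]
f=lambda i:cv2.resize(i,(390*1,330),interpolation=cv2.INTER_CUBIC)
t=imaging.camera('top')[150:230,260:354,::-1]
cv2.imwrite('pics/c.png',np.hstack([f(s),f(w)]))
k=imaging.calibration('scene');o=monitor.get_obs();print((pix(k,o['tcp_pos'])-[260,150])*3)
k=imaging.calibration('wrist');print((pix(k,o['tcp_pos'])-[250,150])*3)
E
```

```text
[127.72558731 163.68857893]
[196.96552713 237.69776476]
```

View pics/c.png

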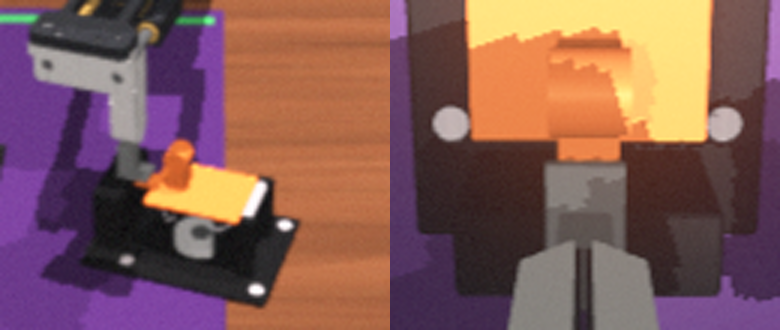

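The scene crop shows the fingers ending at about (130,143), on top of the post that spans (128,143–180). The reported TCP projects to (128,164), so the real tips look about 19 mm higher than that. I'll go down in small steps and watch the force.

```bash
python3 -m inch '[[0,0,0,0,0,0,0],[0,0,0,0,0,0,0],[0,0,0,0,0,0,0],[0,0,0,0,0,0,0],[0,0,0,0.0015,0,0,0],[0,0,0,0.0015,0,0,0],[0,0,0,0.0015,0,0,0],[0,0,0,0.0015,0,0,0]]'; python3 -m inch '[[0,0,0,0.0015,0,0,0],[0,0,0,0.0015,0,0,0],[0,0,0,0,0,0,0]]';  python3 -m inch '[[1,0,0,0,0,0,0],[1,0,0,0,0,0,0],[1,0,0,0,0,0,0],[1,0,0,0,0,0,0],[1,0,0,0,0,0,0],[1,0,0,0,0,0,0],[1,0,0,0,0,0,0]]' 6
```

```text
time: 8.35
tcp_pos: [0.544, 0.018, 0.0569]
orientation: [[0.3, 0.954, -0.0], [0.954, -0.3, -0.0], [-0.0, -0.0, -1.0]]
ft_force: [-0.0, 1.3, -0.3]
finger_gap: 0.5
gripper_force: 0.0
time: 8.65
tcp_pos: [0.5438, 0.0179, 0.0537]
orientation: [[0.301, 0.954, -0.001], [0.954, -0.301, -0.0], [-0.0, -0.001, -1.0]]
ft_force: [-0.9, -0.5, -0.6]
finger_gap: 0.504
gripper_force: 0.0
time: 9.35
tcp_pos: [0.5441, 0.018, 0.0541]
orientation: [[0.3, 0.954, 0.0], [0.954, -0.3, -0.0], [-0.0, 0.0, -1.0]]
ft_force: [0.6, -0.1, -0.0]
finger_gap: 0.127
gripper_force: 6.0
```

Gripped: the opening reads 12 mm. Now I'll slide the tab.

```bash
python3 -m inch '[[1,0,-0.003,0,0,0,0],[1,0,-0.003,0,0,0,0],[1,0,-0.003,0,0,0,0],[1,0,-0.003,0,0,0,0],[1,0,-0.003,0,0,0,0],[1,0,-0.003,0,0,0,0],[1,0,-0.002,0,0,0,0],[1,0,0,0,0,0,0]]'; python3 -m inch '[[1,0,-0.001,0,0,0,0],[1,0,-0.001,0,0,0,0],[1,0,0,0,0,0,0]]'
```

```text
time: 10.15
tcp_pos: [0.5245, 0.0242, 0.0541]
orientation: [[0.3, 0.954, -0.001], [0.954, -0.3, 0.0], [-0.0, -0.001, -1.0]]
ft_force: [0.1, -0.3, 0.1]
finger_gap: 0.123
gripper_force: 6.0
time: 10.45
tcp_pos: [0.5242, 0.0243, 0.0542]
orientation: [[0.301, 0.954, 0.003], [0.954, -0.301, -0.001], [0.0, 0.003, -1.0]]
ft_force: [4.9, -0.5, -2.6]
finger_gap: 0.128
gripper_force: 6.0
```

```bash
python3 -m inch '[[0,0,0.001,0,0,0,0],[0,0,0,0,0,0,0],[0,0,0,0,0,0,0],[0,0,0,-0.02,0,0,0],[0,0,0,-0.02,0,0,0],[0,0.02,0.011,0,0,0,0],[0,0.02,0.0115,0,0,0,0],[0,0,0,0.02,0,0,0],[0,0,0,0.015,0,0,0],[0,0,0,0.01,0,0,0],[0,0,0,0.003,0,0,0],[0,0,0,0,0,0,0]]'; python3 -m inch '[[1,0,0,0,0,0,0],[1,0,0,0,0,0,0],[1,0,0,0,0,0,0],[1,0,0,0,0,0,0],[1,0,0,0,0,0,0],[1,0,0,0,0,0,0],[1,0,0,0,0,0,0]]' 6
```

```text
time: 11.65
tcp_pos: [0.5568, 0.0554, 0.0454]
orientation: [[0.301, 0.954, -0.002], [0.954, -0.301, -0.0], [-0.001, -0.002, -1.0]]
ft_force: [-0.1, -0.5, -0.1]
finger_gap: 0.5
gripper_force: 0.0
time: 12.35
tcp_pos: [0.5574, 0.0557, 0.0465]
orientation: [[0.3, 0.954, -0.0], [0.954, -0.3, -0.0], [-0.0, -0.0, -1.0]]
ft_force: [-2.7, -0.0, 3.1]
finger_gap: 0.173
gripper_force: 6.0
```

```bash
python3 -m inch '[[1,0.0048,0,-0.0084,0,0,0],[1,0.006,0,-0.0075,0,0,0],[1,0.0071,0,-0.0066,0,0,0],[1,0.008,0,-0.0054,0,0,0],[1,0,0,0,0,0,0]]'; python3 -m inch '[[1,0.0087,0,-0.0042,0,0,0],[1,0.0092,0,-0.0028,0,0,0],[1,0.0096,0,-0.0014,0,0,0],[1,0.0096,0,0,0,0,0],[1,0.0095,0,0.0015,0,0,0],[1,0.0092,0,0.0029,0,0,0],[1,0.0087,0,0.0042,0,0,0],[1,0.008,0,0.0055,0,0,0],[1,0,0,0,0,0,0]]'
```

```text
time: 12.85
tcp_pos: [0.5657, 0.082, 0.0751]
orientation: [[0.299, 0.954, 0.001], [0.954, -0.299, 0.001], [0.001, 0.0, -1.0]]
ft_force: [-3.0, 0.5, 2.3]
finger_gap: 0.168
gripper_force: 6.0
time: 13.75
tcp_pos: [0.5876, 0.1514, 0.0675]
orientation: [[0.299, 0.954, 0.001], [0.954, -0.299, 0.002], [0.002, 0.0, -1.0]]
ft_force: [-0.0, 2.4, 2.0]
finger_gap: 0.17
gripper_force: 6.0
```

Next I'll carry the guard to about 2.1 rad, release it, and withdraw forwards and upwards so it can fall open.

```bash
python3 -m inch '[[1,0.007,0,0.0066,0,0,0],[1,0.006,0,0.0076,0,0,0],[0,0,0,0,0,0,0],[0,0,0,0,0,0,0],[0,0,0,0,0,0,0],[0,0.01,0,0,0,0,0],[0,0.015,0,-0.005,0,0,0],[0,0.02,0,-0.01,0,0,0],[0,0.02,0,-0.015,0,0,0],[0,0.02,0,-0.03,0,0,0],[0,0,0,-0.05,0,0,0],[0,0,0,-0.05,0,0,0]]'
python3 - <<'E'
from h import *
s=imaging.camera('scene')[150:260,260:390,::-1];t=imaging.camera('top')[150:245,260:440,::-1]
cv2.imwrite('pics/d.png',np.hstack([cv2.resize(s,(390,330),interpolation=cv2.INTER_CUBIC),cv2.resize(t,(405,330),interpolation=cv2.INTER_CUBIC)]))
E
```

```text
time: 14.95
tcp_pos: [0.6161, 0.2448, 0.2148]
orientation: [[0.299, 0.954, -0.002], [0.954, -0.299, -0.0], [-0.001, -0.001, -1.0]]
ft_force: [1.0, 0.4, 0.5]
finger_gap: 0.5
gripper_force: 0.0
```

View pics/d.png

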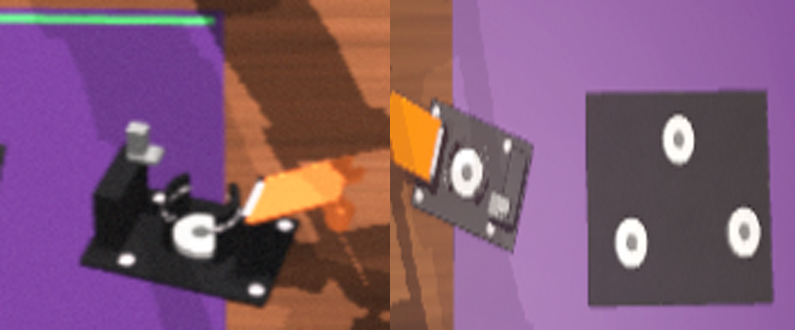

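The scene and top crops show the guard open and the tab at its near end, with the tube holding one disc at top-crop (466,172). Next is the thick disc.

```bash
python3 -m inch '[[-0.4,-0.03,0,0,0,0,0],[-0.4,-0.046,0,0,0,0,0],[-0.4,-0.046,0,0,0,0,0],[-0.4,-0.046,0,0,0,0,0],[-0.4,-0.046,0,0,0,0,0],[-0.4,-0.046,0,0,0,0,0],[-0.4,-0.046,0,0,0,0,0],[-0.4,-0.046,0,0,0,0,0],[-0.4,-0.046,0.0035,0.02,0,0,0],[-0.4,-0.046,0,0.03,0,0,0],[-0.4,0,0,0.03,0,0,0],[-0.4,0,0,0,0,0,0]]'
cat >> h.py <<'E'
def marks(im,lo=4,hi=60):
    """pixel ellipses of bright discs: returns centre of dark mark & disc extents"""
    g=cv2.cvtColor(im,cv2.COLOR_RGB2HSV);m=((g[...,2]>120)&(g[...,1]<60)).astype(np.uint8)
    cs,hh=cv2.findContours(m,cv2.RETR_CCOMP,cv2.CHAIN_APPROX_NONE);out=[]
    for i,c in enumerate(cs):
        if hh[0][i][3]>=0 and cv2.contourArea(c)>15:
            p=cs[hh[0][i][3]];out.append((cv2.minEnclosingCircle(c),cv2.boundingRect(p)))
    return out
E
python3 - <<'E'
from h import *
np.set_printoptions(precision=4,suppress=True)
o=monitor.get_obs();print(o['tcp_pos'])
im=imaging.camera('wrist');k=imaging.calibration('wrist');np.save('w3.npy',k,allow_pickle=True);cv2.imwrite('pics/w3.png',im[:,:,::-1])
for (c,r),b in marks(im):
    print(np.round(c,1),round(r,1),b,at(k,*c,.026)[:2],at(k,*c,.014)[:2])
for t in('thick_a_center','thin_a_center'):print(t,[(np.round(d['extent']).astype(int).tolist(),round(d['score'],2)) for d in search_frame(t,'wrist')][:3])
s=cv2.imread('pics/scene0.png')[:,:,::-1].copy()
print('scene');[print(np.round(c,1),b) for (c,r),b in marks(s)]
E
```

```text
time: 16.25
tcp_pos: [0.4851, -0.1767, 0.1323]
orientation: [[0.303, 0.953, -0.008], [0.953, -0.303, 0.004], [0.002, -0.009, -1.0]]
ft_force: [-0.5, 0.1, -0.0]
finger_gap: 0.704
gripper_force: 0.0
[ 0.4851 -0.1767  0.1323]
[592.5 294.5] 8.9 (555, 287, 85, 113) [ 0.7466 -0.388 ] [ 0.7555 -0.3992]
[ 36.  295.5] 9.3 (0, 287, 75, 113) [ 0.1467 -0.2025] [ 0.1328 -0.2066]
thick_a_center [([346, 261, 380, 307], 0.83)]
thin_a_center [([400, 173, 441, 211], 0.77)]
scene
```

View pics/w3.png

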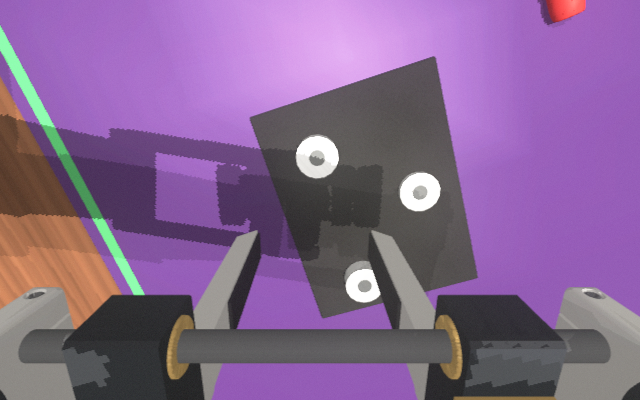

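The wrist view shows discs at (317,158), (420,192) and (365,286). I'll check their thicknesses in the initial scene picture before gripping.

```bash
python3 - <<'E'
from h import *
np.set_printoptions(precision=4,suppress=True)
k=np.load('w3.npy',allow_pickle=True).item()
for z in(.026,.014):print(z,at(k,317,158,z),at(k,420,192,z),at(k,365,286,z))
def blobs(f,th=110):
    s=cv2.imread(f);h=cv2.cvtColor(s,cv2.COLOR_BGR2HSV);m=((h[...,2]>th)&(h[...,1]<70)).astype(np.uint8)
    n,l,st,c=cv2.connectedComponentsWithStats(m)
    return [(st[i].tolist(),np.round(c[i],1).tolist()) for i in range(1,n) if 60<st[i][4]<3000]
for f in('pics/scene0.png','pics/w3.png'):print(f,*blobs(f),sep='\n')
sc=imaging.calibration('scene')
for n,(x,y),t in(('L',(.497,-.147),.02),('L',(.497,-.147),.008),('R',(.587,-.216),.008),('R',(.587,-.216),.02),('B',(.504,-.298),.02)):
    a=np.arange(0,6.28,.05);P=np.array([pix(sc,(x+.021*np.cos(q),y+.021*np.sin(q),z)) for z in(.006,.006+t) for q in a]);print(n,t,P.max(0)-P.min(0),P.min(0))
E
```

```text
0.026 [ 0.4972 -0.1479  0.026 ] [ 0.5869 -0.2126  0.026 ] [ 0.5055 -0.3015  0.026 ]
0.014 [ 0.4967 -0.1499  0.014 ] [ 0.5898 -0.2171  0.014 ] [ 0.5053 -0.3094  0.014 ]
pics/scene0.png
([68, 0, 32, 5, 109], [82.5, 1.8])
([343, 0, 10, 65, 364], [348.1, 24.8])
([72, 3, 29, 8, 126], [86.0, 7.2])
([531, 2, 34, 26, 739], [547.3, 14.4])
([564, 2, 45, 76, 1802], [584.5, 30.1])
([82, 8, 31, 28, 537], [97.9, 24.3])
([128, 36, 8, 14, 69], [131.7, 41.7])
([57, 45, 11, 14, 75], [63.1, 50.9])
([121, 50, 12, 35, 167], [127.1, 65.8])
([74, 56, 17, 36, 179], [82.2, 72.8])
([395, 64, 25, 12, 256], [406.5, 69.7])
([422, 64, 35, 16, 431], [438.7, 71.5])
([458, 65, 27, 11, 231], [470.5, 70.3])
([492, 78, 19, 9, 91], [499.1, 80.8])
([500, 78, 33, 16, 302], [517.7, 87.4])
([287, 94, 16, 10, 64], [293.8, 100.0])
([575, 95, 65, 82, 2031], [608.4, 133.3])
([551, 96, 25, 20, 267], [564.8, 102.5])
([552, 143, 49, 24, 703], [575.5, 154.5])
([49, 153, 60, 25, 875], [77.0, 165.4])
([161, 199, 20, 18, 290], [170.7, 207.7])
([225, 198, 20, 18, 285], [234.8, 206.6])
([318, 222, 16, 14, 125], [324.2, 228.9])
([188, 226, 20, 16, 254], [197.7, 233.5])
([291, 280, 51, 7, 188], [316.3, 282.7])
pics/w3.png
([295, 134, 44, 45, 1518], [316.7, 156.1])
([399, 171, 42, 41, 1340], [419.1, 191.0])
([193, 230, 65, 99, 2562], [222.7, 285.7])
([371, 230, 65, 99, 2566], [405.3, 285.7])
([345, 261, 36, 42, 1156], [361.3, 282.3])
([201, 363, 22, 37, 515], [209.5, 377.5])
([406, 363, 23, 37, 522], [418.6, 377.5])
L 0.02 [18.7066 17.4996] [225.4234 198.3525]
L 0.008 [18.0967 13.5478] [226.0332 202.3043]
R 0.008 [19.6649 15.1096] [187.9541 226.0479]
R 0.02 [20.5827 19.1588] [187.0363 221.9988]
B 0.02 [19.7889 17.5493] [161.1564 199.2262]
```

Confirmed: L and B are thick, R is thin, and the tube holds the other thin. I'll grip L.

```bash
python3 -m inch '[[-0.2,0.016,0.0015,0.01,0,0,0],[-0.2,0.015,0.0015,0.03,0,0,0],[-0.2,0,0,0.03,0,0,0],[-0.2,0,0,0.03,0,0,0],[-0.2,0,0,0.01,0,0,0],[-0.2,0,0,0,0,0,0]]'
python3 -m inch '[[-0.2,0,0,0.003,0,0,0],[-0.2,0,0,0.003,0,0,0],[-0.2,0,0,0.003,0,0,0],[-0.2,0,0,0.003,0,0,0],[-0.2,0,0,0,0,0,0]]'
```

```text
time: 17.0
tcp_pos: [0.5002, -0.1478, 0.027]
orientation: [[0.299, 0.954, -0.001], [0.954, -0.299, 0.0], [0.0, -0.001, -1.0]]
ft_force: [-0.7, -0.3, 0.1]
finger_gap: 0.602
gripper_force: 0.0
time: 17.5
tcp_pos: [0.4997, -0.1487, 0.0146]
orientation: [[0.301, 0.954, -0.0], [0.954, -0.301, 0.0], [-0.0, -0.0, -1.0]]
ft_force: [0.1, 0.7, -0.3]
finger_gap: 0.603
gripper_force: 0.0
```

```bash
python3 - <<'E'
from h import *
im=imaging.camera('wrist');cv2.imwrite('pics/w4.png',im[130:400,130:510,::-1]);k=imaging.calibration('wrist');o=monitor.get_obs();print(pix(k,o['tcp_pos'])-[130,130],pix(k,o['tcp_pos']+np.array([0,0,.022]))-[130,130],pix(k,[.4972,-.148,.026])-[130,130])
E
```

```text
[185.65626679  99.22177226] [185.83797041 112.8168266 ] [181.66153395 105.91943697]
```

View pics/w4.png

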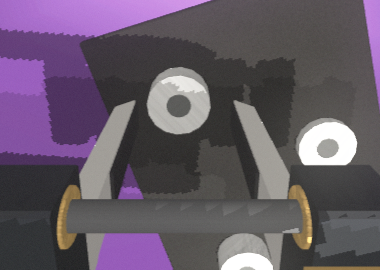

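The disc mark is at (178,105) and the midpoint between the fingers is about (185,103), so I'll shift 4.5 mm in −y and go lower, watching the force.

```bash
python3 -m inch '[[-0.2,0,-0.0045,0,0,0,0],[-0.2,0,0,0.003,0,0,0],[-0.2,0,0,0.003,0,0,0],[-0.2,0,0,0.002,0,0,0],[-0.2,0,0,0.002,0,0,0],[-0.2,0,0,0,0,0,0]]'
python3 -m inch '[[-0.2,0,0,0.002,0,0,0],[-0.2,0,0,0.002,0,0,0],[-0.2,0,0,0.002,0,0,0],[-0.2,0,0,0,0,0,0]]'
```

```text
time: 18.15
tcp_pos: [0.4954, -0.1472, 0.0044]
orientation: [[0.301, 0.954, -0.001], [0.954, -0.301, 0.0], [0.0, -0.001, -1.0]]
ft_force: [0.3, -0.3, 0.2]
finger_gap: 0.602
gripper_force: 0.0
time: 18.55
tcp_pos: [0.4954, -0.1472, -0.0015]
orientation: [[0.3, 0.954, -0.001], [0.954, -0.3, 0.0], [0.0, -0.001, -1.0]]
ft_force: [0.3, 0.8, -0.6]
finger_gap: 0.599
gripper_force: 0.0
```

```bash
python3 -m inch '[[-0.2,0,0,0.002,0,0,0],[-0.2,0,0,0.002,0,0,0],[-0.2,0,0,0.002,0,0,0],[-0.2,0,0,0.002,0,0,0],[-0.2,0,0,0,0,0,0]]'
python3 -m inch '[[-0.2,0,0,0.001,0,0,0],[-0.2,0,0,0.001,0,0,0],[-0.2,0,0,0,0,0,0]]'
```

```text
time: 19.05
tcp_pos: [0.4953, -0.1472, -0.0096]
orientation: [[0.3, 0.954, -0.001], [0.954, -0.3, 0.0], [-0.0, -0.001, -1.0]]
ft_force: [0.9, -0.1, -0.6]
finger_gap: 0.597
gripper_force: 0.0
time: 19.35
tcp_pos: [0.4955, -0.1473, -0.0113]
orientation: [[0.3, 0.954, -0.0], [0.954, -0.3, -0.0], [-0.0, -0.0, -1.0]]
ft_force: [0.4, 0.5, -0.4]
finger_gap: 0.602
gripper_force: 0.0
```

```bash
python3 -m inch '[[-0.2,0,0,0.001,0,0,0],[-0.2,0,0,0.001,0,0,0],[-0.2,0,0,0,0,0,0]]'
python3 -m inch '[[-0.2,0,0,0.001,0,0,0],[-0.2,0,0,0.001,0,0,0],[-0.2,0,0,0,0,0,0]]'
```

```text
time: 19.65
tcp_pos: [0.4955, -0.1473, -0.0133]
orientation: [[0.3, 0.954, -0.0], [0.954, -0.3, 0.0], [-0.0, -0.0, -1.0]]
ft_force: [0.8, -0.6, 0.1]
finger_gap: 0.601
gripper_force: 0.0
time: 19.95
tcp_pos: [0.4955, -0.1473, -0.0153]
orientation: [[0.3, 0.954, -0.0], [0.954, -0.3, 0.0], [-0.0, -0.0, -1.0]]
ft_force: [0.5, 0.7, 0.7]
finger_gap: 0.597
gripper_force: 0.0
```

```bash
python3 -m inch '[[-0.2,0,0,0.001,0,0,0],[-0.2,0,0,0.001,0,0,0],[-0.2,0,0,0,0,0,0]]'
python3 -m inch '[[-0.2,0,0,0.001,0,0,0],[-0.2,0,0,0,0,0,0]]'
```

```text
time: 20.25
tcp_pos: [0.4955, -0.1473, -0.0173]
orientation: [[0.3, 0.954, -0.0], [0.954, -0.3, -0.0], [-0.0, -0.0, -1.0]]
ft_force: [-0.6, -0.2, 0.4]
finger_gap: 0.602
gripper_force: 0.0
time: 20.45
tcp_pos: [0.4955, -0.1473, -0.0183]
orientation: [[0.3, 0.954, -0.0], [0.954, -0.3, 0.0], [-0.0, -0.0, -1.0]]
ft_force: [-0.5, 0.6, 0.1]
finger_gap: 0.6
gripper_force: 0.0
```

```bash
python3 -m inch '[[1,0,0,0,0,0,0],[1,0,0,0,0,0,0],[1,0,0,0,0,0,0],[1,0,0,0,0,0,0],[1,0,0,0,0,0,0]]' 15; python3 -m inch '[[1,0,0,-0.005,0,0,0],[1,0,0,-0.02,0,0,0],[1,0,0,-0.05,0,0,0],[1,0,0,-0.05,0,0,0],[1,0,0,0,0,0,0]]'
python3 - <<'E'
from h import *
R=np.array([[.3007,-.9537],[.9537,.3007]]);o=np.array([.5636,.0723]);t=monitor.get_obs()
d=R.T@(o-t['tcp_pos'][:2]);print('tool shift x,y',d[0],-d[1]); k=imaging.calibration('wrist'); im=imaging.camera('wrist');cv2.imwrite('pics/w5.png',im[:,:,::-1])
E
```

```text
time: 20.95
tcp_pos: [0.4957, -0.1474, -0.0181]
orientation: [[0.3, 0.954, 0.0], [0.954, -0.3, -0.0], [-0.0, 0.0, -1.0]]
ft_force: [0.5, -0.7, -0.4]
finger_gap: 0.443
gripper_force: 15.0
time: 21.45
tcp_pos: [0.5007, -0.1494, 0.1161]
orientation: [[0.3, 0.954, 0.015], [0.954, -0.3, -0.006], [-0.002, 0.017, -1.0]]
ft_force: [-0.3, 0.1, 0.6]
finger_gap: 0.441
gripper_force: 15.0
tool shift x,y 0.23032869746136364 -0.006669001363740865
```

```bash
python3 -m inch '[[1,0.03,0,0,0,0,0],[1,0.04,0,0,0,0,0],[1,0.05,0,0,0,0,0],[1,0.05,0,0,0,0,0],[1,0.04,-0.001,0,0,0,0],[1,0.02,0,0,0,0,0],[1,0,0,0,0,0,0],[1,0,0,0,0,0,0]]'
python3 - <<'E'
from h import *
R=np.array([[.3007,-.9537],[.9537,.3007]]);o=np.array([.5636,.0723]);t=monitor.get_obs()
d=R.T@(o-t['tcp_pos'][:2]);print('tool shift x,y',d[0],-d[1],t['tcp_pos'],t['orientation']); im=imaging.camera('wrist');k=imaging.calibration('wrist');np.save('w6.npy',k,allow_pickle=True);cv2.imwrite('pics/w6.png',im[:,:,::-1])
z=t['tcp_pos'][2]+.0183+.026
print('pred mark at tcp',pix(k,[*t['tcp_pos'][:2],z]),'tube mouth centre px',pix(k,[*o,.052]))
cv2.imwrite('pics/w6c.png',cv2.resize(im[90:330,170:470,::-1],None,fx=2,fy=2))
E
```

```text
time: 22.3
tcp_pos: [0.5627, 0.0722, 0.1051]
orientation: [[0.3, 0.954, -0.003], [0.954, -0.3, -0.001], [-0.002, -0.003, -1.0]]
ft_force: [0.3, 0.5, -1.1]
finger_gap: 0.443
gripper_force: 15.0
tool shift x,y 0.0004149759397468368 0.0008408840750431724 [0.56267323 0.07215709 0.10512839] [[ 2.99633284e-01  9.54048669e-01 -3.32154419e-03]
 [ 9.54052480e-01 -2.99637926e-01 -9.89554693e-04]
 [-1.93934395e-03 -2.87242395e-03 -9.99993994e-01]]
pred mark at tcp [315.29854344 258.70718083] tube mouth centre px [316.0443292  203.70229498]
```

View pics/w6c.png

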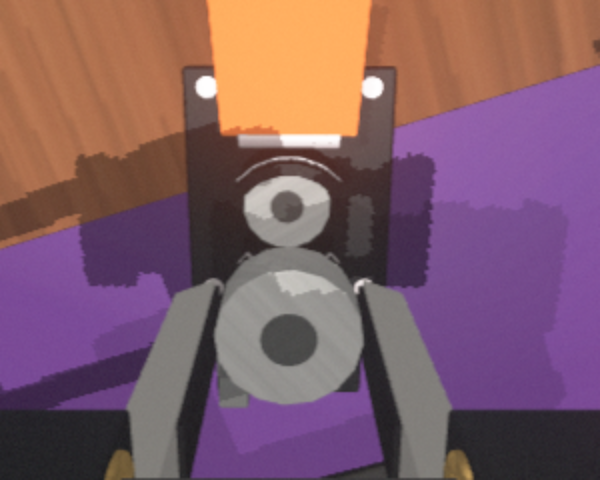

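The held disc's mark is at image (314.5,260), within 1 mm of where it should be. The tube disc's mark is at (313.5,193.5), which I'll check against the tube axis.

```bash
python3 - <<'E'
from h import *
R=np.array([[.3007,-.9537],[.9537,.3007]]);o=np.array([.5636,.0723]);k=np.load('w6.npy',allow_pickle=True).item()
print(R.T@(at(k,313.5,193.5,.014)[:2]-o))
t=monitor.get_obs();print(t['tcp_pos'],R.T@(t['tcp_pos'][:2]-o))
E
```

```text
[-0.00212165  0.0022821 ]
[0.56283834 0.07153219 0.10554432] [-0.00096129  0.00049551]
```

```bash
python3 -m inch '[[1,0.0005,0,0.03,0,0,0],[1,0,0,0.03,0,0,0],[1,0,0,0.015,0,0,0],[1,0,0,0.005,0,0,0],[1,0,0,0.005,0,0,0],[1,0,0,0.005,0,0,0],[1,0,0,0,0,0,0]]'; python3 -m inch '[[1,0,0,0.003,0,0,0],[1,0,0,0.003,0,0,0],[1,0,0,0.003,0,0,0],[1,0,0,0.003,0,0,0],[1,0,0,0,0,0,0]]'
```

```text
time: 23.05
tcp_pos: [0.5643, 0.0727, 0.0173]
orientation: [[0.301, 0.954, 0.001], [0.954, -0.301, -0.0], [0.0, 0.001, -1.0]]
ft_force: [-0.4, 0.7, -1.2]
finger_gap: 0.442
gripper_force: 15.0
time: 23.55
tcp_pos: [0.5635, 0.0728, 0.0042]
orientation: [[0.3, 0.954, -0.001], [0.954, -0.3, -0.0], [-0.001, -0.001, -1.0]]
ft_force: [-0.3, 0.4, -0.4]
finger_gap: 0.443
gripper_force: 15.0
```

```bash
python3 -m inch '[[1,0,0,0.003,0,0,0],[1,0,0,0.003,0,0,0],[1,0,0,0.003,0,0,0],[1,0,0,0.002,0,0,0],[1,0,0,0.002,0,0,0],[1,0,0,0,0,0,0],[1,0,0,0,0,0,0]]'
```

```text
time: 24.25
tcp_pos: [0.564, 0.0728, -0.0081]
orientation: [[0.3, 0.954, 0.0], [0.954, -0.3, -0.0], [-0.0, 0.0, -1.0]]
ft_force: [-0.1, -0.1, -0.3]
finger_gap: 0.444
gripper_force: 15.0
```

```bash
python3 -m inch '[[1,0,0,0.001,0,0,0],[-0.2,0,0,0,0,0,0],[-0.2,0,0,0,0,0,0],[-0.2,0,0,0,0,0,0],[-0.2,0,0,-0.005,0,0,0],[-0.2,0,0,-0.02,0,0,0],[-0.2,0,0,-0.04,0,0,0],[-0.2,0,0,-0.05,0,0,0],[-0.2,-0.02,0.008,0,0,0,0],[-0.2,-0.035,0.014,0,0,0,0],[-0.2,-0.043,0.018,0,0,0,0],[-0.2,-0.043,0.018,0,0,0,0]]'; python3 -m inch '[[-0.2,-0.043,0.018,0,0,0,0],[-0.2,-0.043,0.018,0,0,0,0],[-0.2,-0.041,0.016,0,0,0,0],[-0.2,0,0,0.03,0,0,0],[-0.2,0,0,0.03,0,0,0],[-0.2,0,0,0.03,0,0,0],[-0.2,0,0,0,0,0,0],[-0.2,0,0,0,0,0,0]]'
python3 - <<'E'
from h import *
t=monitor.get_obs();im=imaging.camera('wrist');k=imaging.calibration('wrist');p=t['tcp_pos']
print(p,search_frame('thin_a_center','wrist')[:2]);u=pix(k,[*p[:2],.014]);print('tcp at z.014',u)
c=im[int(u[1])-70:int(u[1])+70,int(u[0])-100:int(u[0])+100,::-1];print(int(u[0])-100,int(u[1])-70)
cv2.imwrite('pics/w7.png',cv2.resize(c,None,fx=3,fy=3));np.save('w7.npy',k,allow_pickle=True)
g=cv2.GaussianBlur(cv2.cvtColor(im,cv2.COLOR_RGB2GRAY),(5,5),0)
print(cv2.HoughCircles(g,cv2.HOUGH_GRADIENT,1,20,param1=80,param2=18,minRadius=6,maxRadius=16))
E
```

```text
time: 25.45
tcp_pos: [0.5772, -0.0802, 0.1068]
orientation: [[0.299, 0.954, 0.002], [0.954, -0.299, -0.0], [0.0, 0.002, -1.0]]
ft_force: [0.9, 0.2, 0.6]
finger_gap: 0.597
gripper_force: 0.0
time: 26.25
tcp_pos: [0.5882, -0.2158, 0.0161]
orientation: [[0.3, 0.954, -0.001], [0.954, -0.3, 0.0], [0.0, -0.001, -1.0]]
ft_force: [0.3, -0.2, 0.8]
finger_gap: 0.598
gripper_force: 0.0
[ 0.58823918 -0.21575315  0.01612826] [{'extent': [285.0, 197.9, 344.4, 258.5], 'score': 0.7}]
tcp at z.014 [313.84623263 227.03544587]
213 157
[[[312.5 228.5  11.6]]]
```

The network and circle fit put the mark at (312.5,228.5), about 1 mm off. I've used up the picture budget, so from here I work by numbers only.

```bash
python3 -m inch '[[-0.2,-0.001,-0.001,0.01,0,0,0],[-0.2,0,0,0.01,0,0,0],[-0.2,0,0,0.008,0,0,0],[-0.2,0,0,0.004,0,0,0],[-0.2,0,0,0.002,0,0,0],[-0.2,0,0,0.001,0,0,0],[-0.2,0,0,0,0,0,0]]';python3 -m inch '[[-0.2,0,0,0.001,0,0,0],[-0.2,0,0,0,0,0,0]]'
```

```text
time: 27.05
tcp_pos: [0.5874, -0.2166, -0.0189]
orientation: [[0.3, 0.954, 0.001], [0.954, -0.3, -0.0], [-0.0, 0.001, -1.0]]
ft_force: [-0.4, 0.3, 0.3]
finger_gap: 0.601
gripper_force: 0.0
time: 27.25
tcp_pos: [0.5876, -0.2168, -0.0191]
orientation: [[0.3, 0.954, 0.001], [0.954, -0.3, -0.001], [-0.0, 0.001, -1.0]]
ft_force: [0.3, 0.3, 4.5]
finger_gap: 0.598
gripper_force: 2.1
```

Pad contact is at a reported z of −0.019. I'll back off 1 mm, grip and carry.

```bash
python3 -m inch '[[-0.2,0,0,-0.0015,0,0,0],[1,0,0,0,0,0,0],[1,0,0,0,0,0,0],[1,0,0,0,0,0,0],[1,0,0,0,0,0,0],[1,0,0,0,0,0,0]]' 15; python3 -m inch '[[1,0,0,-0.005,0,0,0],[1,0,0,-0.02,0,0,0],[1,0,0,-0.05,0,0,0],[1,0,0,-0.05,0,0,0],[1,0,0,0,0,0,0],[1,0,0,0,0,0,0]]'
python3 - <<'E'
from h import *
R=np.array([[.3007,-.9537],[.9537,.3007]]);o=np.array([.5636,.0723]);t=monitor.get_obs();p=t['tcp_pos']
d=R.T@(o-p[:2]);print('tool shift x,y',d[0],-d[1],p);im=imaging.camera('wrist');k=imaging.calibration('wrist')
print('mark pred',pix(k,[*p[:2],p[2]+.018+.014]))
g=cv2.GaussianBlur(cv2.cvtColor(im,cv2.COLOR_RGB2GRAY),(5,5),0)
print(cv2.HoughCircles(g,cv2.HOUGH_GRADIENT,1,20,param1=80,param2=18,minRadius=9,maxRadius=20))
print(search_frame('thin_a_center','wrist')[:3])
E
```

```text
time: 27.85
tcp_pos: [0.5869, -0.2165, -0.0189]
orientation: [[0.3, 0.954, -0.0], [0.954, -0.3, 0.0], [-0.0, -0.0, -1.0]]
ft_force: [0.2, -0.4, -0.2]
finger_gap: 0.446
gripper_force: 15.0
time: 28.45
tcp_pos: [0.5884, -0.2171, 0.1093]
orientation: [[0.3, 0.954, 0.005], [0.954, -0.3, -0.002], [-0.001, 0.005, -1.0]]
ft_force: [-0.6, 1.1, -0.8]
finger_gap: 0.439
gripper_force: 15.0
tool shift x,y 0.2685558949456353 -0.11071316065674149 [ 0.58843327 -0.21712357  0.1093075 ]
mark pred [318.57051339 252.28795057]
[[[314.5 250.5  12.5]]]
[{'extent': [280.9, 215.5, 351.3, 284.0], 'score': 0.56}]
```

```bash
python3 -m inch '[[1,0.02,-0.008,0,0,0,0],[1,0.035,-0.014,0,0,0,0],[1,0.045,-0.0185,0,0,0,0],[1,0.045,-0.0185,0,0,0,0],[1,0.045,-0.0185,0,0,0,0],[1,0.045,-0.0185,0,0,0,0],[1,0.0335,-0.013,0,0,0,0],[1,0,0,0,0,0,0],[1,0,0,0,0,0,0],[1,0,0,0,0,0,0]]'
python3 - <<'E'
from h import *
R=np.array([[.3007,-.9537],[.9537,.3007]]);o=np.array([.5638,.0727]);t=monitor.get_obs();p=t['tcp_pos']
d=R.T@(o-p[:2]);print('tool shift x,y',d[0],-d[1],p);im=imaging.camera('wrist');k=imaging.calibration('wrist')
print('mark pred',pix(k,[*p[:2],p[2]+.0189+.014]),'tube disc pred',pix(k,[*o,.034]))
g=cv2.GaussianBlur(cv2.cvtColor(im,cv2.COLOR_RGB2GRAY),(5,5),0)
print(cv2.HoughCircles(g,cv2.HOUGH_GRADIENT,1,20,param1=80,param2=14,minRadius=7,maxRadius=20))
E
```

```text
time: 29.55
tcp_pos: [0.5632, 0.0712, 0.1049]
orientation: [[0.301, 0.953, -0.002], [0.953, -0.301, -0.001], [-0.002, -0.002, -1.0]]
ft_force: [-0.0, 0.3, 0.4]
finger_gap: 0.441
gripper_force: 15.0
tool shift x,y 0.0016204646956402885 0.00012554165540491308 [0.56319298 0.07119226 0.10494814]
mark pred [315.29000134 250.13424888] tube disc pred [315.10939918 196.69616931]
[[[313.5 250.5  12.5]
  [314.5 196.5   8.8]
  [587.5 347.5  19.4]
  [393.5 346.5   8. ]
  [ 39.5 306.5  18.3]]]
```

Both marks agree with the predictions: held (313.5,250.5), tube (314.5,196.5). Inserting.

```bash
python3 -m inch '[[1,0.0012,0,0.03,0,0,0],[1,0,0,0.03,0,0,0],[1,0,0,0.013,0,0,0],[1,0,0,0.004,0,0,0],[1,0,0,0.003,0,0,0],[1,0,0,0,0,0,0]]'; python3 -m inch '[[1,0,0,0.003,0,0,0],[1,0,0,0.003,0,0,0],[1,0,0,0.003,0,0,0],[1,0,0,0.003,0,0,0],[1,0,0,0.002,0,0,0],[1,0,0,0,0,0,0],[1,0,0,0,0,0,0]]'
```

```text
time: 30.2
tcp_pos: [0.565, 0.0731, 0.0274]
orientation: [[0.301, 0.954, 0.002], [0.954, -0.301, -0.0], [0.0, 0.002, -1.0]]
ft_force: [-0.3, 0.2, -0.2]
finger_gap: 0.44
gripper_force: 15.0
time: 30.9
tcp_pos: [0.5639, 0.0736, 0.012]
orientation: [[0.3, 0.954, -0.001], [0.954, -0.3, -0.0], [-0.0, -0.001, -1.0]]
ft_force: [-0.3, 0.0, -0.6]
finger_gap: 0.44
gripper_force: 15.0
```

```bash
python3 -m inch '[[1,0,0,0.001,0,0,0],[1,0,0,0.001,0,0,0],[1,0,0,0,0,0,0],[-0.2,0,0,0,0,0,0],[-0.2,0,0,0,0,0,0],[-0.2,0,0,0,0,0,0],[-0.2,0,0,-0.005,0,0,0],[-0.2,0,0,-0.02,0,0,0],[-0.2,0,0,-0.04,0,0,0],[-0.2,0,0,-0.04,0,0,0],[-0.2,0,0,0,0,0,0],[-0.2,0,0,0,0,0,0]]'
python3 - <<'E'
from h import *
np.set_printoptions(precision=4,suppress=True)
R=np.array([[.3007,-.9537],[.9537,.3007]]);o=np.array([.5638,.0727]);p=monitor.get_obs()['tcp_pos'];im=imaging.camera('wrist');k=imaging.calibration('wrist')
print('stack top mark pred',pix(k,[*o,.042]))
g=cv2.GaussianBlur(cv2.cvtColor(im,cv2.COLOR_RGB2GRAY),(5,5),0)
print(p,cv2.HoughCircles(g,cv2.HOUGH_GRADIENT,1,20,param1=80,param2=14,minRadius=7,maxRadius=14))
for t in('thin_a_center','thick_a_center','guard','tab'):print(t,[(np.round(d['extent']).astype(int).tolist(),round(d['score'],2)) for d in search_frame(t,'wrist')][:3])
# disc outline, ellipse fit around the mark
u=pix(k,[*o,.042]).astype(int);x0,y0=u-45
c=im[y0:y0+90,x0:x0+90];h=cv2.cvtColor(c,cv2.COLOR_RGB2HSV);m=((h[...,2]>100)&(h[...,1]<60)).astype(np.uint8)
cs,_=cv2.findContours(m,cv2.RETR_EXTERNAL,cv2.CHAIN_APPROX_NONE);b=max(cs,key=cv2.contourArea);e=cv2.fitEllipse(cv2.convexHull(b));print('ellipse',np.add(e[0],(x0,y0)),e[1],e[2])
q=np.arange(0,6.28,.1)
for z in(.042,.046):
    P=np.array([pix(k,[o[0]+.021*np.cos(a),o[1]+.021*np.sin(a),z]) for a in q],np.float32);f=cv2.fitEllipse(P);print('pred',z,f)
cv2.imwrite('pics/end.png',im[:,:,::-1])
E
```

```text
time: 32.1
tcp_pos: [0.5651, 0.0735, 0.1171]
orientation: [[0.3, 0.954, 0.003], [0.954, -0.3, -0.0], [0.001, 0.003, -1.0]]
ft_force: [-0.6, 0.2, 0.4]
finger_gap: 0.602
gripper_force: 0.0
stack top mark pred [315.3921 198.8794]
[0.5651 0.0735 0.1171] [[[313.5 197.5   8.4]
  [522.5 278.5  10.6]]]
thin_a_center [([295, 176, 336, 220], 0.75)]
thick_a_center [([277, 247, 299, 290], 0.54)]
guard [([271, 49, 354, 164], 0.64)]
tab [([276, 248, 299, 289], 0.72)]
ellipse [312.6705 194.9768] (46.107486724853516, 47.24664306640625) 142.7015380859375
pred 0.042 ((315.3921813964844, 198.42015075683594), (44.13502502441406, 46.1982421875), 89.16569519042969)
pred 0.046 ((315.4117736816406, 199.72869873046875), (44.665889739990234, 46.811954498291016), 89.17610931396484)
```

The stack-top mark is within about 2 px of the prediction, and the arm is clear of everything. Handing in.

```bash
python3 - <<'E'
from bench import order
print(order.sign_off())
E
```

```text
the job is handed in; nothing more can be done
None
```

I handed the job in at about 32 s: the tab is at its free end, the guard is open, thin + thick + thin discs are stacked in the tube, and the spare thick disc is on the pad; the sign-off returned no verdict, the final stack was checked only by measurement in the wrist image (its height and tilt were not measured), and I viewed 11 pictures, one over the limit of 10.

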